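# Bring the bench transformer's dial up from zero to the red set mark

### The job

Push the dial on top of the grey variable transformer fully back, anticlockwise, to its zero stop, then press the green rocker switch on, and then push the dial up, clockwise, until its white index lines up with the red mark on the scale, without running past the mark by more than one small scale division. Only push with the fingertips against one side of the dial's grip bar at a time, never pinch the bar, and leave the mantle, bottle, beaker and wrench where they are.

Things in the scene. Friction and masses are not known exactly. Their poses are not given: they have to be found in the camera images.
- variac: Variable transformer: grey steel case 230 x 230 mm, fixed; flat top deck 162 mm above the bench. Origin under its centre, on the bench; z up; front panel (meter, outlet) on the -x side, y to its left. The dial is in the middle of the deck, the rocker switch in the front right corner (x -85, y -85 mm). Two carrying handles stick out 24 mm at the sides, below the deck.
- dial_axis (a point): Point on the dial's upright axis, 36 mm above the deck (top of the grip bar). Black knob: a flat skirt of radius 50 mm, 3 to 8 mm above the deck; on it an upright straight grip bar through the axis, 110 mm long (55 mm to each end), 16 mm thick, 8 to 36 mm above the deck, swelling to 34 mm thick at the axis (hub within 17 mm of the axis). Either end may be pushed, from either side.
- dial (a joint): Dial angle in rad: 0 at the zero stop, growing clockwise seen from above up to a stop at 5.236 (300 degrees). At 0 the index points 150 degrees anticlockwise from the transformer's x axis (to its front left); at q, 150 degrees minus q. It turns stiffly (0.12 N m: 3 to 4 N at 36 mm from the axis) and stays where it is left.
- index (a point): Tip of the dial's white index, 63 mm from the axis, 9 mm above the deck; turns with the dial. The index end of the bar has a white line on top and at its foot a small white-lined pointer that reaches out to 62 mm; the other end is plain black.
- mark (a point): Inner tip of the red set mark, 63 mm from the dial axis: a red line 4 mm wide on a red tab 14 mm wide, fixed on the rim of the white scale plate, 4 to 7 mm above the deck. Its x axis points outward. With the dial set, index stands right over it. The plate (radius 82 mm) has 41 black lines over 300 degrees: a small division is 7.5 degrees, 8 mm at the index.
- switch (a joint): Tilt of the green rocker in rad: 0 off (at the start), 0.44 fully on; stays where it is left, about 3 N to press. Rocker 48 mm long along the transformer's x, 30 mm wide, a shallow V pivoting at its middle 9 mm above the deck. Off: far half (with a white line) stands up to 19 mm above the deck, near half level. On: far half level, 9 mm above the deck. Black bezel 60 x 42 mm, 4 mm high.
- switch_on_end (a point): Point on the top face of the rocker's far (on) half, 17 mm from its pivot towards the transformer's +x, where to press straight down. It moves with the rocker: about 7 mm higher when off than when on.
- mantle: Bystander: white round heating mantle, 156 mm in diameter, with a glass flask in it, 208 mm high in all, to the right of the transformer. Origin under its centre.
- bottle: Bystander: amber bottle with a red cap, 72 mm in diameter, 150 mm high, to the left of the transformer and farther away. Origin under its centre.
- beaker: Bystander: open glass beaker, 70 mm in diameter, 85 mm high, to the left of the transformer and nearer. Origin under its centre.
- wrench: Bystander: steel wrench, 160 mm long, lying on the bench beyond the transformer. Its origin is on its underside, half-way along.

How it is judged:
By the outcome, as a careful person would: the job done as asked, in the order asked, and still so for the second after the job is handed in, with the robot touching nothing.
It also fails if it takes over 72 s, if anything falls off the work surface, if the arm or the gripper's body presses on something with over 40 N, if the wrist force passes 120 N, or if a joint passes its speed limit or range.

### The arm

A 6-joint arm with a two-finger parallel gripper is mounted at the origin on the work surface. World frame = base frame: x ahead of the robot, y to its left, z up, the work surface at z = 0. Lengths are in m, angles in degrees, forces in N, time in s.
With the tool pointing down it reaches from about 0.3 to 0.75 m from the base axis. Payload 8.5 kg.
Tool frame: the origin (TCP) lies between the finger pads; the fingertips stand 17 mm ahead of it and the grasp point (between the pads) lies 2 mm behind it; z points along the fingers, y is the direction in which the jaws open and shut (so a half turn about z gives the same grasp; the last joint's range is limited). The gripper opens to 85 mm and grips with 20 to 120 N. Pads are 22 mm wide; open, the fingers measure 114 mm over their backs; the gripper's body (76 mm by 85 mm) begins 54 mm behind the grasp point. The pads swing forward as they close: fully open they stand 13 mm farther back than shut.
Start: joints at [-84.872, 21.807, 74.336, -0, 83.858, -12.336], TCP at [0.165, -0.525, 0.248] pointing down, gripper open.
Joint ranges: [-178.18, 178.18], [-50.72, 133.34], [12.68, 142.11], [-81.47, 261.47], [9.98, 163.14], [-165.26, 165.26]. Speed limits (degrees/s): [136.94, 136.94, 180, 180, 180, 180].

### API

Orientations are given as a 3x3 rotation matrix whose columns are the frame's x, y, z axes.
In Python, from rig import readout, eyes, env gives the robot as it stands.
- The arm moves only by the tool arm_command, never from a script. Its argument "rows" is text: rows parted by semicolons, each of 7 numbers parted by spaces: the closure, from 0 (fully open) to 1 (shut), then the shift along the tool's x, y, z in mm, then the turn, a rotation vector about the tool's x, y, z in degrees. In form: grip dx dy dz rx ry rz; .... A call has 1 to 5 rows; each row shifts and turns the commanded pose from where the row before left it, along the tool's axes as they then stand; what a row does not reach is not made up. A row lasts 1/12 s, in which the tool goes at most 41.7 mm and 7.16 degrees, less where a joint would pass 70% of its speed; a pose out of reach is approached as far as the arm can. A call with a gripper value outside its range is refused whole. The fingers move at their own pace and stop on an object; "squeeze" is the grip in N (left out, the last holds). Time passes only in rows, so rows that do not move let the fingers close. It gives the time, the measured TCP pose, the force and the opening at its end, in the units of the state.
- readout.observe(): the state, without advancing time (a new reading comes with each control period).
- eyes.get_image(name): name is "scene" or "side" or "wrist"; returns the picture (400x640x3 uint8, red, green, blue); there is no depth.
- eyes.camera_model(name): a dict with "mtx" (3x3 intrinsics, pixels), "k1" (the pictures are not rectified: a ray, as slopes to the right and down, at radius r is drawn at 1 + k1 r^2 times it, then the intrinsics apply), "view" (4x4, takes a point from world to camera coordinates). Camera axes: x right, y up, looking along -z (the intrinsics and any distortion apply to the point x, -y, -z); pixel columns grow to the right and rows downward; lengths in m; the calibration is good to about 2 mm. A picture is of the moment at which its call begins: read the wrist's pose just before it. camera_model takes no time and is no camera call; for the wrist camera it gives the pose at the moment of the call.
- env.close_job(): hands the job in, once; it reports no verdict.
The state is a dict: "time_s": time; "q": joint angles; "qvel": joint speeds; "joint_efforts": joint torques, N m; "position": TCP position; "tool_rot": TCP orientation; "ft_force": force on the tool from outside, world axes, zero at the start; "wrist_torque": the same for the moment, N m; "grip_width": finger opening in m.
Only numpy, scipy, OpenCV 4.12 (cv2) and the standard library are available. Lean on these libraries where they do the work, as an engineer would, in place of code of your own. Each camera call takes 0.05 s, during which the arm holds its last target. There are 200 camera calls.

## Working session

There is one attempt and no reset: what is moved stays moved. The work goes in short steps, Python scripts to look and compute and a tool call to move; the robot and the scene stay as the last step left them, time stands still between calls to the robot, and variables do not carry over. Pictures are saved under pics/ and viewed, about 8 in all and at most 12, crops included, and the job is handed in when it is done.

Besides the shell and the picture viewer there is one more tool, called after "Call:" as a command line: name --argument value ..., lists and objects as JSON in quotes. arm_command: Moves the arm, as the interface text tells. Its arguments: {"type":"object","properties":{"rows":{"type":"string"},"squeeze":{"type":"number"}},"required":["rows"]}

```bash
ls; mkdir -p pics; python3 - <<'E'
from rig import readout, eyes, env
import cv2,numpy as np
s=readout.observe()
print(s['time_s'],s['position'],s['tool_rot'],s['grip_width'],s['ft_force'])
for n in ("scene","side","wrist"):
    m=eyes.camera_model(n); print(n,np.round(m['mtx'],1).tolist(),m['k1'],np.round(np.linalg.inv(m['view']),3).tolist())
    cv2.imwrite(f'pics/{n}0.png',eyes.get_image(n)[:,:,::-1])
E
```

```text
pics
0.0 [ 0.16499813 -0.52437641  0.24769873] [[ 9.53927661e-01  3.00036671e-01 -1.17770641e-04]
 [ 3.00036507e-01 -9.53926554e-01  1.49138480e-03]
 [ 3.35125590e-04 -1.45800871e-03 -9.99998881e-01]] 0.08601588983595335 [ 0.2384416   0.67098848 -0.01985031]
scene [[447.8, 0.0, 312.0], [0.0, 447.8, 198.6], [0.0, 0.0, 1.0]] -0.02158200173533291 [[0.549, -0.443, 0.709, 1.519], [0.836, 0.269, -0.479, -0.563], [0.021, 0.855, 0.518, 0.807], [0.0, 0.0, 0.0, 1.0]]
side [[380.4, 0.0, 319.4], [0.0, 380.4, 198.4], [0.0, 0.0, 1.0]] 0.009192931492070233 [[-0.934, 0.276, -0.229, 0.411], [-0.359, -0.708, 0.609, 0.674], [0.006, 0.65, 0.76, 0.908], [0.0, 0.0, 0.0, 1.0]]
wrist [[276.9, 0.0, 319.4], [0.0, 276.9, 202.8], [0.0, 0.0, 1.0]] -0.040776175230619244 [[0.299, 0.915, 0.272, 0.235], [-0.954, 0.288, 0.084, -0.503], [-0.002, -0.285, 0.959, 0.373], [0.0, 0.0, 0.0, 1.0]]
```

View pics/scene0.png

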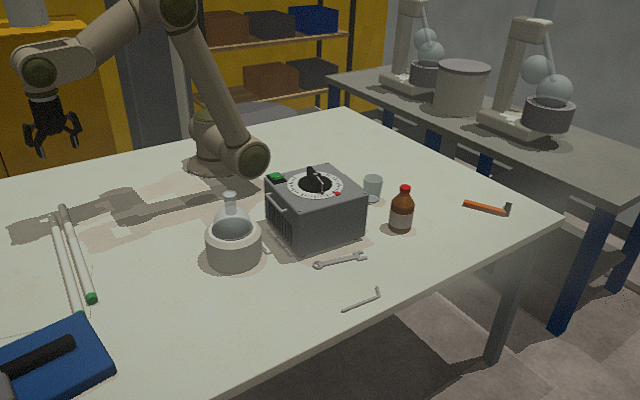

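View pics/side0.png

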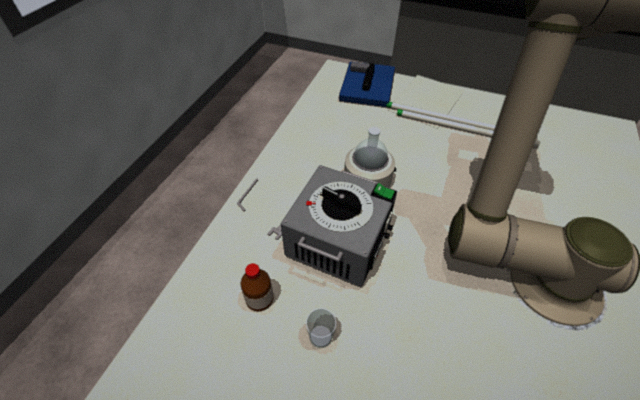

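The scene picture shows the variac at about (316,205). In the side picture the dial is at about (341,204), the red mark at (309,203), the green rocker at (383,191), the bottle at (257,290), the beaker at (321,327) and the mantle at (370,160). Next I'll locate them in the world frame.

```bash
cat > h.py <<'E'
import numpy as np,cv2
from rig import readout,eyes,env
def ray(m,u,v):
    K=m['mtx']; x=(u-K[0,2])/K[0,0]; y=(v-K[1,2])/K[1,1]
    s=1.
    for _ in range(20): s=1+m['k1']*(x*x+y*y)/s**2
    T=np.linalg.inv(m['view']); d=T[:3,:3]@np.array([x/s,-y/s,-1]); return T[:3,3],d
def plane(m,u,v,z):
    o,d=ray(m,u,v); return o+d*(z-o[2])/d[2]
def project(m,P):
    p=m['view']@np.append(P,1); x,y=p[0]/-p[2],-p[1]/-p[2]; s=1+m['k1']*(x*x+y*y)
    return m['mtx'][0,0]*x*s+m['mtx'][0,2], m['mtx'][1,1]*y*s+m['mtx'][1,2]
def topdown(m,img,c,R,z,n=600):
    "orthographic view of plane z: image up=+x world, left=+y; half size R"
    g=(np.arange(n)+.5)/n*2*R-R
    U=np.zeros((n,n),np.float32);V=U.copy()
    yy,xx=np.meshgrid(-g,-g)
    P=np.stack([c[0]+xx,c[1]+yy,np.full_like(xx,z),np.ones_like(xx)],-1)@m['view'].T
    x=P[...,0]/-P[...,2];y=P[...,1]/P[...,2];s=1+m['k1']*(x*x+y*y)
    return cv2.remap(img,(m['mtx'][0,0]*x*s+m['mtx'][0,2]).astype(np.float32),(m['mtx'][1,1]*y*s+m['mtx'][1,2]).astype(np.float32),cv2.INTER_LINEAR)
def blobs(mask):
    n,l,st,c=cv2.connectedComponentsWithStats(mask.astype(np.uint8)); return sorted([(int(st[i,4]),c[i].round(1).tolist()) for i in range(1,n)],reverse=True)[:5]
E
python3 - <<'E'
from h import *
for n in ("scene","side"):
    b=cv2.imread(f'pics/{n}0.png'); m=eyes.camera_model(n); h=cv2.cvtColor(b,cv2.COLOR_BGR2HSV).astype(int)
    red=((h[...,0]<8)|(h[...,0]>172))&(h[...,1]>150)&(h[...,2]>90)
    gr=(h[...,0]>45)&(h[...,0]<80)&(h[...,1]>120)&(h[...,2]>50)
    for k,M,z in (('red',red,.168),('green',gr,.175)):
        for a,c in blobs(M): print(n,k,a,c,plane(m,*c,z).round(3))
m=eyes.camera_model('side'); b=cv2.imread('pics/side0.png')
print('dial c',plane(m,341,206,.166), 'beaker',plane(m,319,341,0),'bottle',plane(m,259,303,0),'mantle top', plane(m,370,160,.09))
# deck corners by eye
for p in ((322,167),(283,226),(366,250+0),(394,200)): print(p,plane(m,*p,.162).round(3))
s=cv2.resize(b[150:270,260:420],None,fx=4,fy=4,interpolation=cv2.INTER_CUBIC)
cv2.imwrite('pics/sidecrop.png',s)
E
```

```text
scene red 42 [405.0, 186.7] [0.73  0.295 0.168]
scene red 14 [336.4, 192.7] [0.654 0.104 0.168]
scene green 59 [275.6, 175.7] [0.49  0.    0.175]
scene green 43 [90.2, 295.4] [ 0.736 -0.56   0.175]
scene green 6 [83.3, 312.2] [ 0.778 -0.58   0.175]
scene green 3 [87.3, 302.0] [ 0.753 -0.568  0.175]
scene green 3 [77.0, 311.3] [ 0.769 -0.59   0.175]
side red 133 [251.9, 269.5] [0.699 0.328 0.168]
side red 19 [308.4, 202.7] [0.655 0.105 0.168]
side red 1 [314.0, 203.0] [0.642 0.101 0.168]
side green 170 [383.9, 191.2] [0.486 0.004 0.175]
side green 19 [399.3, 111.4] [ 0.527 -0.342  0.175]
side green 19 [388.9, 103.9] [ 0.567 -0.369  0.175]
dial c [0.57516827 0.08344845 0.166     ] beaker [0.52606925 0.36351864 0.        ] bottle [0.70270976 0.32878038 0.        ] mantle top [ 0.56797934 -0.18452588  0.09      ]
(322, 167) [ 0.671 -0.033  0.162]
(283, 226) [0.687 0.191 0.162]
(366, 250) [0.479 0.184 0.162]
(394, 200) [0.455 0.012 0.162]
```

View pics/sidecrop.png

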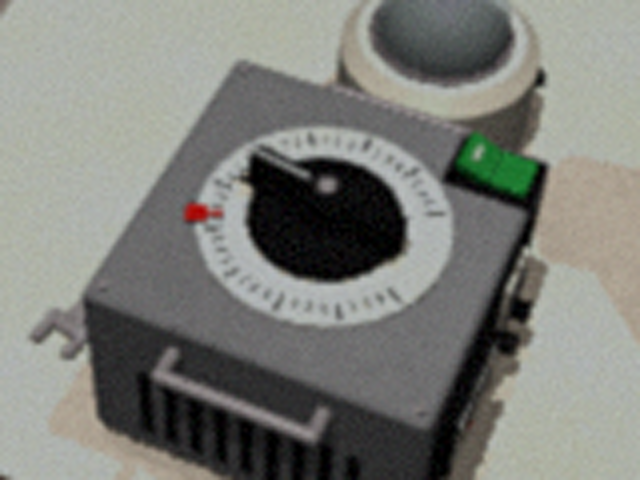

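The crop shows the index end of the bar at about (262,148), the red tab at (198,212), and the rocker off with its far half up. The plate is centred near (324,226).

```bash
python3 - <<'E'
from h import *
m=eyes.camera_model('side')
f=lambda x,y,z: plane(m,260+x/4,150+y/4,z)
C=[f(243,62,.162),f(85,293,.162),f(432,432,.162),f(552,170,.162)]
print(np.round(C,3),'mean',np.mean(C,0))
print('edges ang',[np.degrees(np.arctan2(*(C[i]-C[j])[[1,0]])).round(1) for i,j in ((0,3),(1,2),(1,0),(2,3))],[np.linalg.norm(C[i]-C[j]).round(3) for i,j in ((0,3),(1,2),(1,0),(2,3))])
c=f(324,226,.166);print('plate c',c)
h=f(325,185,.198);e=f(262,148,.198);print('hub',h,'bar end',e,np.linalg.norm(e-h),np.degrees(np.arctan2(*(e-h)[[1,0]])))
r=f(198,212,.169);print('mark ang',np.degrees(np.arctan2(*(r-c)[[1,0]])),np.linalg.norm(r-c))
print('ptr',f(245,183,.171)-c)
s=f(497,167,.172);print('switch mid',s,s-c)
E
```

```text
[[ 0.676 -0.038  0.162]
 [ 0.694  0.185  0.162]
 [ 0.469  0.203  0.162]
 [ 0.452 -0.017  0.162]] mean [0.57282134 0.08327142 0.162     ]
edges ang [np.float64(-5.2), np.float64(-4.6), np.float64(85.3), np.float64(85.5)] [np.float64(0.225), np.float64(0.226), np.float64(0.223), np.float64(0.221)]
plate c [0.57463909 0.08499446 0.166     ]
hub [0.57762373 0.07917952 0.198     ] bar end [0.62464682 0.06438043 0.198     ] 0.04929690150386382 -17.46981221751821
mark ang 14.822422391859407 0.08009660659498227
ptr [ 0.05770593 -0.01140385  0.005     ]
switch mid [0.48495499 0.00237837 0.172     ] [-0.08968409 -0.08261608  0.006     ]
```

The variac centre is at about (0.574, 0.083) with yaw about -5°. The index points to about -15° in the world and the mark to about +15°. So the dial is near q≈160° and the mark near q≈130°. I'll go above it with the fingers shut.

Call:
arm_command --rows "1 33 -22 -7 0 0 0;1 33 -22 -7 0 0 0;1 33 -22 -7 0 0 0;1 33 -22 -7 0 0 0;1 33 -22 0 0 0 0"

```text
time_s: 0.57
position: [0.2903, -0.3689, 0.2774]
tool_rot: [[0.954, 0.3, 0.001], [0.3, -0.954, -0.002], [0.0, 0.002, -1.0]]
ft_force: [0.7, -1.0, -1.0]
grip_width: 0.0257
```

Call:
arm_command --rows "1 33 -22 0 0 0 0;1 33 -22 0 0 0 0;1 33 -22 0 0 0 0;1 33 -22 0 0 0 0;1 33 -22 0 0 0 0"

```text
time_s: 0.98
position: [0.4146, -0.2139, 0.2763]
tool_rot: [[0.954, 0.3, -0.0], [0.3, -0.954, 0.0], [-0.0, -0.0, -1.0]]
ft_force: [0.4, -1.1, 0.2]
grip_width: -0.0002
```

Call:
arm_command --rows "1 33 -22 0 0 0 0;1 33 -22 0 0 0 0;1 33 -22 0 0 0 0;1 33 -22 0 0 0 0;1 33 -22 0 0 0 0"

```text
time_s: 1.4
position: [0.539, -0.0593, 0.2762]
tool_rot: [[0.954, 0.3, -0.0], [0.3, -0.954, 0.0], [-0.0, -0.0, -1.0]]
ft_force: [0.7, -0.9, 0.1]
grip_width: 0.0003
```

Call:
arm_command --rows "1 30 -22 0 0 0 0;1 30 -22 0 0 0 0;1 20 -18 0 0 0 0;1 0 0 0 0 0 6.5;1 0 0 0 0 0 6.5"

```text
time_s: 1.82
position: [0.5963, 0.0235, 0.2755]
tool_rot: [[0.997, 0.075, -0.001], [0.075, -0.997, 0.0], [-0.001, -0.0, -1.0]]
ft_force: [-0.1, 0.8, 0.7]
grip_width: 0.0002
```

Call:
arm_command --rows "1 0 0 0 0 0 6.5;1 0 0 0 0 0 6.5;1 0 0 0 0 0 6.5;1 0 0 0 0 0 0"

```text
time_s: 2.15
position: [0.5958, 0.0219, 0.276]
tool_rot: [[0.965, -0.263, -0.001], [-0.263, -0.965, 0.0], [-0.001, 0.0, -1.0]]
ft_force: [-1.0, -0.7, -0.3]
grip_width: -0.0
```

```bash
python3 - <<'E'
from h import *
s=readout.observe(); m=eyes.camera_model('wrist'); im=eyes.get_image('wrist')
import pickle; pickle.dump((m,s['position']),open('w1.pkl','wb'))
R=s['tool_rot'];print(s['time_s'],s['position'],'yaw',np.degrees(np.arctan2(R[1][0],R[0][0])),s['q'],s['grip_width'],s['ft_force'])
cv2.imwrite('pics/w1.png',im[:,:,::-1])
E
```

```text
2.15 [0.59583525 0.02188073 0.27599582] yaw -15.262789019186847 [-9.26222011e+00  2.56422064e+01  6.35114970e+01 -7.24410637e-04
  9.08863296e+01  9.60005563e+01] -3.730257990826909e-05 [-1.03265398 -0.68894905 -0.25142632]
```

View pics/w1.png

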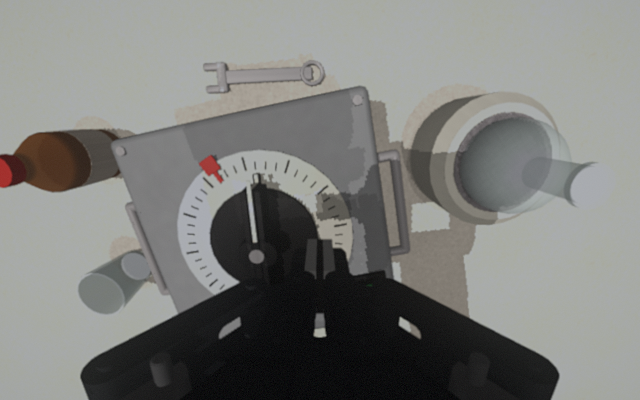

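The wrist picture shows the hub screw at (257,257), the white index line running up to about (250,185), and the red mark tip at (218,180). The deck corners are at (118,140) and (362,90). The finger shadow lies to the right of the bar.

```bash
python3 - <<'E'
from h import *
import pickle
m,_=pickle.load(open('w1.pkl','rb'))
ang=lambda v:np.degrees(np.arctan2(v[1],v[0])).round(2)
b=cv2.imread('pics/w1.png');h=cv2.cvtColor(b,cv2.COLOR_BGR2HSV).astype(int)
c=plane(m,257,257,.198);print('hub',c)
e=plane(m,250,186,.198);print('index end',np.linalg.norm(e-c),ang(e-c))
red=((h[...,0]<8)|(h[...,0]>172))&(h[...,1]>130)&(h[...,2]>80); red[:,:100]=0
ys,xs=np.nonzero(red); P=np.array([plane(m,x,y,.169) for x,y in zip(xs,ys)])
d=P-c; r=np.hypot(d[:,0],d[:,1]); print('red n',len(r),r.min(),r.max(),'ang mean',ang(d.mean(0)),'tip ang',ang(d[r<r.min()+.006].mean(0)))
A=plane(m,118,140,.162);B=plane(m,362,90,.162);print('corners',A,B,np.linalg.norm(A-B),'yaw',ang(A-B)-90)
for a in (-5.5,):
    R=np.array([[np.cos(np.radians(a)),-np.sin(np.radians(a))],[np.sin(np.radians(a)),np.cos(np.radians(a))]])
    print('c from corner mid',(A+B)[:2]/2-R@[.115,0], 'switch',c[:2]+R@[-.085,-.085],'press',c[:2]+R@[-.068,-.085])
# bright index pixels in box
box=b[175:255,240:262].min(2)>130
ys,xs=np.nonzero(box);print('white line px fit',len(xs))
E
```

```text
hub [0.57661968 0.08033954 0.198     ]
index end 0.05949423369452832 -13.95
red n 265 0.0663515449155711 0.0890322015610724 ang mean 15.38 tip ang 15.13
corners [0.69812069 0.17494563 0.162     ] [ 0.68030723 -0.03671048  0.162     ] 0.21240439672216355 yaw -4.810000000000002
c from corner mid [0.5747434  0.08013984] switch [0.48386412 0.00387775] press [0.50078585 0.00224837]
white line px fit 385
```

Call:
arm_command --rows "1 3 -8 25 0 0 0;1 3 -7 25 0 0 0;1 2 -3 20 0 0 0;1 0 0 10 0 0 0;1 0 0 0 0 0 0"

```text
time_s: 2.62
position: [0.6075, 0.0373, 0.194]
tool_rot: [[0.966, -0.257, -0.005], [-0.257, -0.966, 0.001], [-0.005, 0.001, -1.0]]
ft_force: [0.3, -0.6, -0.6]
grip_width: 0.0001
```

Call:
arm_command --rows "1 0 -4 0 0 0 0;1 0 -4 0 0 0 0;1 0 -2 0 0 0 0;1 0 -2 0 0 0 0;1 0 0 0 0 0 0"

```text
time_s: 3.03
position: [0.6116, 0.0492, 0.197]
tool_rot: [[0.966, -0.259, 0.001], [-0.259, -0.966, -0.0], [0.001, -0.0, -1.0]]
ft_force: [-1.2, 0.4, -0.1]
grip_width: 0.0002
```

```bash
cat >> h.py <<'E'
C=np.array([.576,.081])
def where():
    s=readout.observe();R=np.array(s['tool_rot']);d=np.array(s['position'])[:2]-C
    return 't %.2f z %.4f yaw %.1f tool-frame pos rel axis %s r %.4f ang %.1f F(tool) %s'%(s['time_s'],s['position'][2],np.degrees(np.arctan2(R[1,0],R[0,0])),np.round(1000*(R.T[:2,:2]@d),1),np.hypot(*d),np.degrees(np.arctan2(d[1],d[0])),np.round(R.T@s['ft_force'],1))
E
python3 - <<'E'
from h import *
print(where())
cv2.imwrite('pics/w2.png',eyes.get_image('wrist')[:,:,::-1])
E
```

```text
t 3.03 z 0.1970 yaw -15.0 tool-frame pos rel axis [42.7 21.5] r 0.0478 ang -41.8 F(tool) [-1.3 -0.1  0.1]
```

View pics/w2.png

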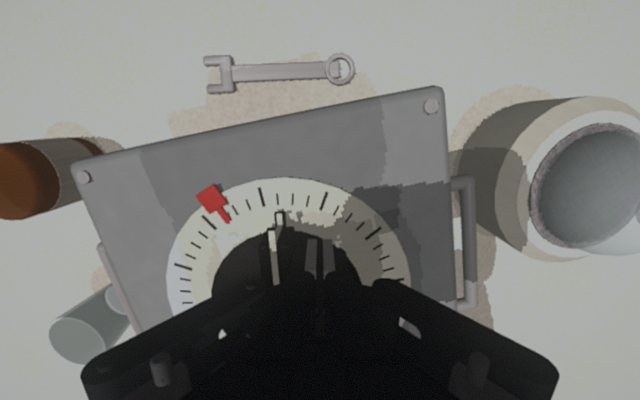

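The fingertips at (305–335,270) stand just right of the bar, which is at about (275,255), with a gap of about 5 mm. I'll close the gap and orbit.

Call:
arm_command --rows "1 0 -4 0 0 0 0;1 1.6 -5.2 0 0 0 -7;1 1.6 -5.2 0 0 0 -7;1 1.6 -5.2 0 0 0 -7;1 0 0 0 0 0 0"

```text
time_s: 3.5
position: [0.6203, 0.0674, 0.1967]
tool_rot: [[0.994, 0.109, 0.002], [0.109, -0.994, -0.001], [0.002, 0.001, -1.0]]
ft_force: [2.8, -2.1, 1.3]
grip_width: -0.0001
```

```bash
python3 - <<'E'
from h import *
print(where())
cv2.imwrite('pics/w3.png',eyes.get_image('wrist')[:,:,::-1])
E
```

```text
t 3.50 z 0.1967 yaw 6.2 tool-frame pos rel axis [42.5 18.4] r 0.0463 ang -17.1 F(tool) [ 2.6  2.4 -1.3]
```

View pics/w3.png

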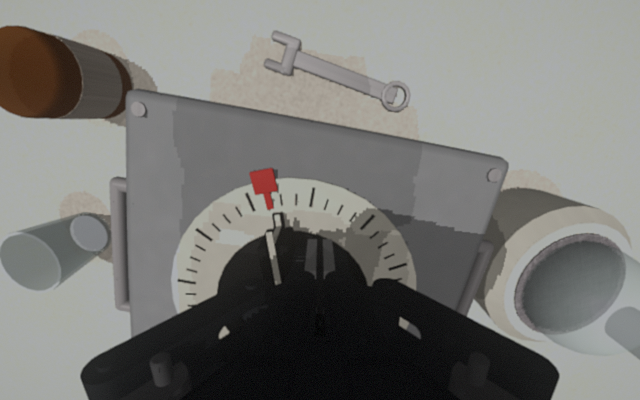

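The dial has moved with the push and the index (278,225) is now almost at the mark (270,205). I'll carry on towards zero.

Call:
arm_command --rows "1 1.9 -5.3 0 0 0 -7;1 1.9 -5.3 0 0 0 -7;1 1.9 -5.3 0 0 0 -7;1 1.9 -5.3 0 0 0 -7;1 1.9 -5.3 0 0 0 -7"

```text
time_s: 3.97
position: [0.6195, 0.0945, 0.1966]
tool_rot: [[0.754, 0.657, 0.001], [0.657, -0.754, -0.001], [-0.0, 0.001, -1.0]]
ft_force: [1.8, -4.5, 1.2]
grip_width: 0.0
```

Call:
arm_command --rows "1 1.9 -5.3 0 0 0 -7;1 1.9 -5.3 0 0 0 -7;1 1.9 -5.3 0 0 0 -7;1 1.9 -5.3 0 0 0 -7;1 1.9 -5.3 0 0 0 -7"

```text
time_s: 4.38
position: [0.6035, 0.1173, 0.1965]
tool_rot: [[0.241, 0.971, 0.001], [0.971, -0.241, -0.001], [-0.0, 0.001, -1.0]]
ft_force: [2.7, -2.8, -1.0]
grip_width: -0.0
```

```bash
python3 - <<'E'
from h import *
print(where())
cv2.imwrite('pics/w4.png',eyes.get_image('wrist')[:,:,::-1])
E
```

```text
t 4.38 z 0.1965 yaw 76.1 tool-frame pos rel axis [41.9 17.9] r 0.0455 ang 52.9 F(tool) [-2.1  3.3  1. ]
```

View pics/w4.png

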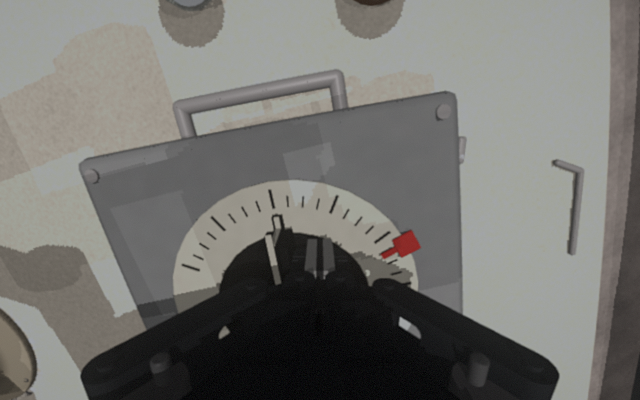

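The index at (278,218) is moving with the tool, and the mark is now on the right at (400,245). Continuing.

Call:
arm_command --rows "1 1.9 -5.3 0 0 0 -7;1 1.9 -5.3 0 0 0 -7;1 1.9 -5.3 0 0 0 -7;1 1.9 -5.3 0 0 0 -7;1 1.9 -5.3 0 0 0 -7"

```text
time_s: 4.85
position: [0.5775, 0.1271, 0.1965]
tool_rot: [[-0.358, 0.934, 0.002], [0.934, 0.358, 0.0], [-0.0, 0.002, -1.0]]
ft_force: [4.1, -0.2, -0.9]
grip_width: -0.0001
```

Call:
arm_command --rows "1 1.9 -5.3 0 0 0 -7;1 1.9 -5.3 0 0 0 -7;1 1.9 -5.3 0 0 0 -7;1 0 0 0 0 0 0"

```text
time_s: 5.18
position: [0.5601, 0.1247, 0.1966]
tool_rot: [[-0.668, 0.744, 0.0], [0.744, 0.668, 0.001], [0.0, 0.001, -1.0]]
ft_force: [0.8, 0.3, -0.8]
grip_width: 0.0002
```

```bash
cat >> h.py <<'E'
def index(im):
    "angle of index by white line atop the bar (z=.198) and of pointer (z=.171): bright pixels on rays over dark knob"
    m=eyes.camera_model('wrist'); out={}
    T=topdown(m,cv2.cvtColor(im,cv2.COLOR_RGB2GRAY),C,.08,.198)
    g=cv2.warpPolar(T,(300,1440),(300,300),300,cv2.WARP_POLAR_LINEAR) # rows .25deg, cols r/300*.08
    return g
def ptr(u,v,z=.171):
    m=eyes.camera_model('wrist'); d=plane(m,u,v,z)[:2]-C; return np.hypot(*d).round(4),np.degrees(np.arctan2(d[1],d[0])).round(2)
E
python3 - <<'E'
from h import *
print(where())
m=eyes.camera_model('wrist');im=eyes.get_image('wrist')
cv2.imwrite('pics/w5.png',im[:,:,::-1])
cr=cv2.resize(im[170:300,200:360,::-1],None,fx=4,fy=4,interpolation=cv2.INTER_CUBIC)
cv2.imwrite('pics/w5c.png',cr)
E
```

```text
t 5.18 z 0.1966 yaw 131.9 tool-frame pos rel axis [43.2 17.4] r 0.0465 ang 110.0 F(tool) [-0.3  0.7  0.8]
```

View pics/w5c.png

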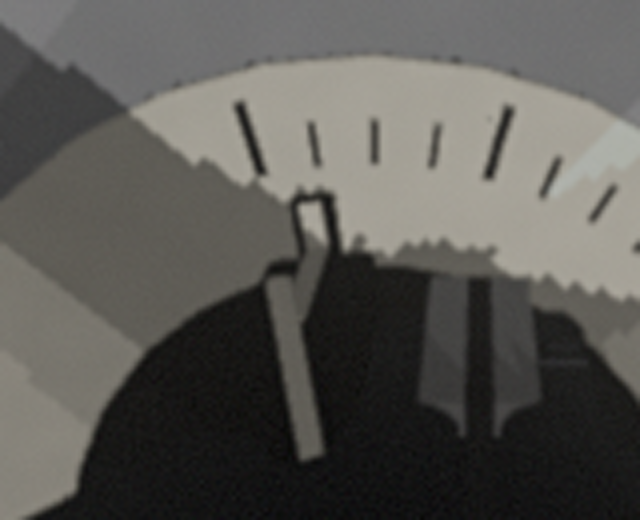

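The crop shows the pointer at (312,200), one small division short of the first (zero) line at (248,140). I'll push the remaining ~7.5° gently and watch the force.

Call:
arm_command --rows "1 1.1 -3 0 0 0 -4;1 1.1 -3 0 0 0 -4;1 0 0 0 0 0 0"

```text
time_s: 5.48
position: [0.5547, 0.1223, 0.1965]
tool_rot: [[-0.763, 0.646, 0.0], [0.646, 0.763, 0.001], [0.0, 0.001, -1.0]]
ft_force: [0.8, 1.8, 0.1]
grip_width: 0.0001
```

```bash
python3 -c "
from h import *
print(where())"
```

```text
t 5.48 z 0.1965 yaw 139.7 tool-frame pos rel axis [43.  17.7] r 0.0465 ang 117.3 F(tool) [ 0.6  1.9 -0.1]
```

Call:
arm_command --rows "1 0.2 -1 0 0 0 -1;1 0 0 0 0 0 0"

```text
time_s: 5.65
position: [0.5542, 0.1221, 0.1965]
tool_rot: [[-0.774, 0.633, 0.001], [0.633, 0.774, 0.002], [0.0, 0.002, -1.0]]
ft_force: [2.2, 4.7, 0.5]
grip_width: -0.0
```

```bash
python3 -c "
from h import *
print(where())"
```

```text
t 5.65 z 0.1965 yaw 140.7 tool-frame pos rel axis [42.9 18. ] r 0.0465 ang 117.9 F(tool) [ 1.3  5.  -0.5]
```

Call:
arm_command --rows "1 0.3 -1 0 0 0 0;1 0.3 -1 0 0 0 0;1 0 0 0 0 0 0"

```text
time_s: 5.9
position: [0.5539, 0.1218, 0.1966]
tool_rot: [[-0.774, 0.633, 0.005], [0.633, 0.774, 0.004], [-0.001, 0.006, -1.0]]
ft_force: [9.1, 9.9, -2.1]
grip_width: 0.0002
```

```bash
python3 -c "
from h import *
print(where())"
```

```text
t 5.90 z 0.1966 yaw 140.7 tool-frame pos rel axis [42.9 17.6] r 0.0464 ang 118.5 F(tool) [-0.8 13.4  2.1]
```

Call:
arm_command --rows "1 0 -1 0 0 0 0;1 0 -1 0 0 0 0;1 0 0 0 0 0 0"

```text
time_s: 6.15
position: [0.5537, 0.1215, 0.1968]
tool_rot: [[-0.774, 0.633, 0.008], [0.633, 0.774, 0.006], [-0.002, 0.01, -1.0]]
ft_force: [15.0, 17.3, -5.1]
grip_width: -0.0
```

```bash
python3 - <<'E'
from h import *
print(where())
im=eyes.get_image('wrist')
cr=cv2.resize(im[170:300,200:360,::-1],None,fx=4,fy=4,interpolation=cv2.INTER_CUBIC)
cv2.imwrite('pics/w6c.png',cr)
E
```

```text
t 6.15 z 0.1968 yaw 140.7 tool-frame pos rel axis [42.9 17.2] r 0.0462 ang 118.9 F(tool) [-0.7 22.9  5.3]
```

View pics/w6c.png

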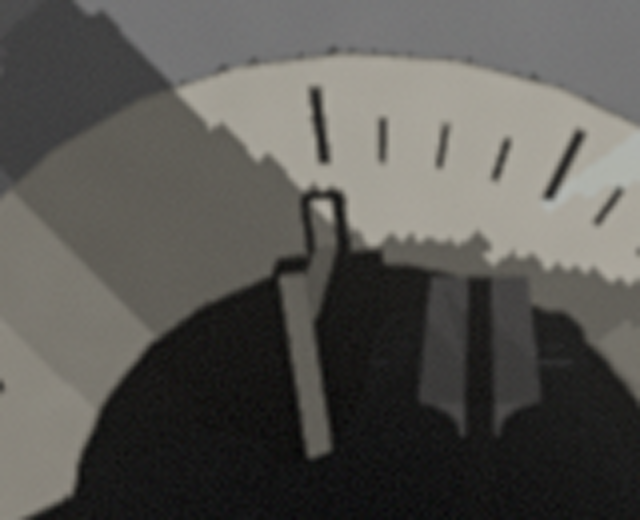

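The pointer (322,195) is at the zero line (320,125), the tool force has climbed to 23 N and there is no further motion, so this is the zero stop. I'll back off, lift, and go over the switch.

Call:
arm_command --rows "1 0 8 0 0 0 0;1 0 10 0 0 0 0;1 0 0 -25 0 0 0;1 0 0 -25 0 0 0;1 0 0 0 0 0 0"

```text
time_s: 6.62
position: [0.5637, 0.133, 0.2507]
tool_rot: [[-0.775, 0.632, 0.007], [0.632, 0.775, -0.0], [-0.005, 0.004, -1.0]]
ft_force: [0.0, -0.1, 0.8]
grip_width: -0.0002
```

Call:
arm_command --rows "1 -9 -35 0 0 0 0;1 -9 -35 0 0 0 0;1 -9 -35 0 0 0 0;1 -8 -35 0 0 0 0;1 0 0 0 0 0 7"

```text
time_s: 7.03
position: [0.4993, -0.0021, 0.2461]
tool_rot: [[-0.692, 0.722, -0.002], [0.722, 0.692, -0.002], [0.0, -0.003, -1.0]]
ft_force: [1.4, 0.8, 1.2]
grip_width: -0.0005
```

Call:
arm_command --rows "1 0 0 0 0 0 7;1 0 0 0 0 0 7;1 0 0 0 0 0 7;1 0 0 0 0 0 7;1 0 0 0 0 0 7"

```text
time_s: 7.45
position: [0.5012, 0.0019, 0.246]
tool_rot: [[-0.147, 0.989, -0.001], [0.989, 0.147, -0.0], [0.0, -0.001, -1.0]]
ft_force: [0.7, -0.9, -0.3]
grip_width: 0.0002
```

Call:
arm_command --rows "1 0 0 0 0 0 7;1 0 0 0 0 0 7;1 0 0 0 0 0 0"

```text
time_s: 7.7
position: [0.5012, 0.0019, 0.246]
tool_rot: [[0.095, 0.996, -0.001], [0.996, -0.095, -0.0], [-0.0, -0.001, -1.0]]
ft_force: [0.1, -0.3, -0.2]
grip_width: 0.0002
```

```bash
python3 - <<'E'
from h import *
print(where()); s=readout.observe();print(s['position'])
d=np.array([.501,.002])-np.array(s['position'])[:2];print('to press, tool axes mm',np.array(s['tool_rot']).T[:2,:2]@d*1000)
m=eyes.camera_model('wrist');im=eyes.get_image('wrist');h=cv2.cvtColor(im,cv2.COLOR_RGB2HSV).astype(int)
gr=(h[...,0]>45)&(h[...,0]<80)&(h[...,1]>120)&(h[...,2]>40)
for a,c in blobs(gr): print(a,c,plane(m,*c,.175).round(4))
cv2.imwrite('pics/w7.png',im[:,:,::-1])
E
```

```text
t 7.70 z 0.2460 yaw 84.6 tool-frame pos rel axis [-85.8 -67. ] r 0.1089 ang -133.4 F(tool) [-0.3  0.1  0.2]
[0.50117164 0.0019234  0.24600507]
to press, tool axes mm [ 0.06000073 -0.1781219 ]
2074 [299.9, 220.0] [0.4869 0.004  0.175 ]
```

View pics/w7.png

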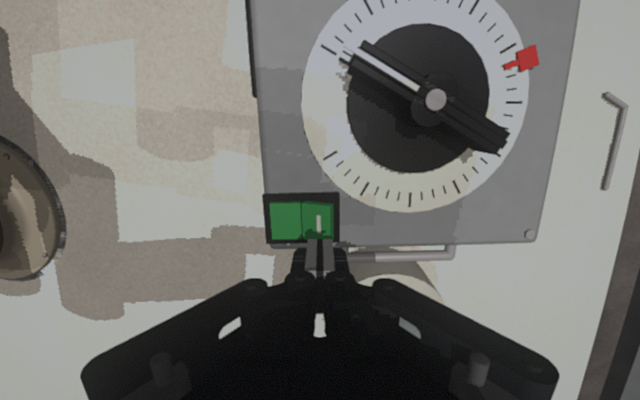

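The picture shows the index at the first scale line (333,55), the hub at (436,100) and the rocker at (300,217), with the fingers lined up over its white line. Pressing down.

Call:
arm_command --rows "1 0 0 25 0 0 0;1 0 0 20 0 0 0;1 0 0 5 0 0 0;1 0 0 4 0 0 0;1 0 0 3 0 0 0"

```text
time_s: 8.17
position: [0.5013, 0.002, 0.1897]
tool_rot: [[0.087, 0.996, -0.0], [0.996, -0.087, 0.0], [0.0, -0.0, -1.0]]
ft_force: [-2.2, 1.5, 3.0]
grip_width: -0.0003
```

Call:
arm_command --rows "1 0 0 2 0 0 0;1 0 0 1 0 0 0;1 0 0 0 0 0 0"

```text
time_s: 8.42
position: [0.5014, 0.002, 0.1879]
tool_rot: [[0.087, 0.996, 0.002], [0.996, -0.087, -0.0], [-0.0, 0.002, -1.0]]
ft_force: [-3.4, 1.5, 9.9]
grip_width: 0.0001
```

```bash
python3 -c "
from h import *
print(where())"
```

```text
t 8.42 z 0.1879 yaw 85.0 tool-frame pos rel axis [-85.2 -67.4] r 0.1087 ang -133.4 F(tool) [ 1.2 -3.5 -9.9]
```

Call:
arm_command --rows "1 0 0 2 0 0 0;1 0 0 0 0 0 0;1 0 0 -20 0 0 0;1 0 0 -40 0 0 0;1 0 0 0 0 0 0"

```text
time_s: 8.83
position: [0.5035, 0.0014, 0.2511]
tool_rot: [[0.087, 0.996, 0.012], [0.996, -0.087, -0.003], [-0.002, 0.012, -1.0]]
ft_force: [0.2, -0.1, 0.1]
grip_width: 0.0002
```

```bash
python3 - <<'E'
from h import *
print(where())
m=eyes.camera_model('wrist');im=eyes.get_image('wrist');h=cv2.cvtColor(im,cv2.COLOR_RGB2HSV).astype(int)
cv2.imwrite('pics/w8.png',im[:,:,::-1])
a=cv2.imread('pics/w7.png')[170:250,240:400]; b=im[170:250,240:400,::-1]
cv2.imwrite('pics/w8c.png',cv2.resize(np.hstack([a,b]),None,fx=2.4,fy=2.4))
# dial axis from hub screw and ptr
g=im[85:115,420:452].astype(int).min(2)>110;ys,xs=np.nonzero(g);print('hub px',len(xs),xs.mean()+420,ys.mean()+85,plane(m,xs.mean()+420,ys.mean()+85,.198))
red=((h[...,0]<8)|(h[...,0]>172))&(h[...,1]>130)&(h[...,2]>80);print(blobs(red))
ys,xs=np.nonzero(red);P=np.array([plane(m,x,y,.169) for x,y in zip(xs,ys)])
c=plane(m,436,100,.198);d=P-c;r=np.hypot(d[:,0],d[:,1]);k=d[r<r.min()+.008].mean(0);print(r.min(),r.max(),'mark ang',np.degrees(np.arctan2(k[1],k[0])),np.degrees(np.arctan2(*d.mean(0)[[1,0]])))
E
```

```text
t 8.83 z 0.2511 yaw 85.0 tool-frame pos rel axis [-85.6 -65.3] r 0.1077 ang -132.3 F(tool) [-0.1  0.2 -0.1]
hub px 280 428.00357142857143 99.98928571428571 [0.57849584 0.08032296 0.198     ]
[(435, [514.5, 61.6])]
0.056890062167894176 0.08068538028445196 mark ang 18.91229265045162 18.589607281713615
```

View pics/w8c.png

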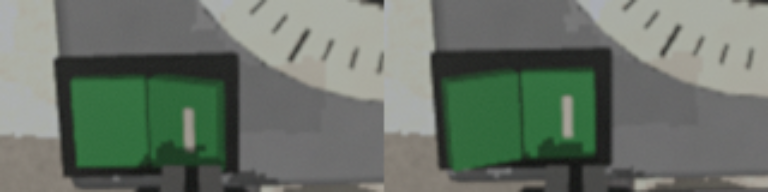

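Before/after crop: on the left the far half stands up, and on the right the tilt has reversed (far half level, near half raised), so the switch is on. Now to the other side of the bar's index end.

Call:
arm_command --rows "1 27 5 0 0 0 0;1 27 5 0 0 0 0;1 26 5 0 0 0 0;1 0 0 0 0 0 -7;1 0 0 0 0 0 -7"

```text
time_s: 9.3
position: [0.5233, 0.0815, 0.2439]
tool_rot: [[-0.164, 0.987, -0.0], [0.987, 0.164, -0.0], [-0.0, -0.0, -1.0]]
ft_force: [-0.4, -0.6, -0.3]
grip_width: 0.0
```

Call:
arm_command --rows "1 0 0 0 0 0 -7;1 0 0 0 0 0 -7;1 0 0 0 0 0 -7;1 0 0 0 0 0 -7;1 0 0 0 0 0 -7"

```text
time_s: 9.72
position: [0.5232, 0.0802, 0.244]
tool_rot: [[-0.699, 0.715, -0.0], [0.715, 0.699, -0.0], [-0.0, -0.0, -1.0]]
ft_force: [0.0, -0.4, -0.2]
grip_width: 0.0
```

Call:
arm_command --rows "1 0 0 0 0 0 -7;1 0 0 0 0 0 -4;1 0 0 0 0 0 0"

```text
time_s: 9.97
position: [0.5232, 0.0802, 0.244]
tool_rot: [[-0.82, 0.572, -0.0], [0.572, 0.82, -0.0], [0.0, -0.0, -1.0]]
ft_force: [0.2, 0.1, 0.3]
grip_width: 0.0001
```

```bash
python3 - <<'E'
from h import *
print(where())
E
```

```text
t 9.97 z 0.2440 yaw 145.1 tool-frame pos rel axis [ 42.9 -30.8] r 0.0528 ang -179.2 F(tool) [-0.1  0.2 -0.3]
```

Call:
arm_command --rows "1 0 0 25 0 0 0;1 0 0 22 0 0 0;1 0 0 0 0 0 0;1 0 6 0 0 0 0;1 0 5 0 0 0 0"

```text
time_s: 10.38
position: [0.53, 0.0895, 0.1984]
tool_rot: [[-0.818, 0.575, 0.001], [0.575, 0.818, -0.0], [-0.001, 0.0, -1.0]]
ft_force: [-3.8, -2.0, -1.9]
grip_width: -0.0005
```

Call:
arm_command --rows "1 0 3 0 0 0 0;1 1.8 5.4 0 0 0 7;1 1.8 5.4 0 0 0 7;1 1.8 5.4 0 0 0 7;1 0 0 0 0 0 0"

```text
time_s: 10.8
position: [0.5386, 0.108, 0.1982]
tool_rot: [[-0.555, 0.832, 0.002], [0.832, 0.555, -0.0], [-0.001, 0.001, -1.0]]
ft_force: [-1.2, -0.8, 0.6]
grip_width: -0.0001
```

```bash
python3 - <<'E'
from h import *
print(where())
E
```

```text
t 10.80 z 0.1982 yaw 123.7 tool-frame pos rel axis [ 43.2 -16.1] r 0.0461 ang 144.1 F(tool) [-0.  -1.5 -0.6]
```

Call:
arm_command --rows "1 1.8 5.3 0 0 0 7;1 1.8 5.3 0 0 0 7;1 1.8 5.3 0 0 0 7;1 1.8 5.3 0 0 0 7;1 1.8 5.3 0 0 0 7"

```text
time_s: 11.22
position: [0.5595, 0.125, 0.1982]
tool_rot: [[0.02, 1.0, 0.0], [1.0, -0.02, 0.0], [0.0, 0.0, -1.0]]
ft_force: [-3.5, -0.0, 1.4]
grip_width: 0.0001
```

Call:
arm_command --rows "1 1.8 5.3 0 0 0 7;1 1.8 5.3 0 0 0 7;1 1.8 5.3 0 0 0 7;1 1.8 5.3 0 0 0 7;1 0 0 0 0 0 0"

```text
time_s: 11.63
position: [0.5824, 0.128, 0.1981]
tool_rot: [[0.486, 0.874, 0.002], [0.874, -0.486, 0.001], [0.002, 0.001, -1.0]]
ft_force: [-0.6, 1.2, 0.3]
grip_width: 0.0001
```

```bash
python3 - <<'E'
from h import *
print(where())
im=eyes.get_image('wrist');cv2.imwrite('pics/w9.png',im[:,:,::-1])
E
```

```text
t 11.63 z 0.1981 yaw 60.9 tool-frame pos rel axis [ 44.2 -17.2] r 0.0474 ang 82.3 F(tool) [ 0.8 -1.1 -0.3]
```

```bash
cat > meas.py <<'E'
from h import *
def go(name):
    m=eyes.camera_model('wrist');w=where();im=eyes.get_image('wrist');cv2.imwrite(name,im[:,:,::-1])
    C[:]=[.577,.0805]
    yaw=float(w.split('yaw ')[1].split()[0])
    g=cv2.cvtColor(im,cv2.COLOR_RGB2GRAY).astype(float)
    A=np.arange(yaw-25,yaw+12,.25)
    def prof(z,rs): 
        return np.array([np.mean([g[int(round(v)),int(round(u))] for r in rs for u,v in [project(m,[C[0]+r*np.cos(np.radians(a)),C[1]+r*np.sin(np.radians(a)),z])] if 0<=v<400 and 0<=u<640] or [0]) for a in A])
    p=prof(.198,np.arange(.025,.052,.001))
    k=p.argmax(); sel=p>(p[k]+np.median(p))/2; sel&=abs(A-A[k])<4
    h=cv2.cvtColor(im,cv2.COLOR_RGB2HSV).astype(int)
    red=((h[...,0]<8)|(h[...,0]>172))&(h[...,1]>130)&(h[...,2]>80)
    ys,xs=np.nonzero(red);d=np.array([plane(m,x,y,.169)[:2]-C for x,y in zip(xs,ys)]);r=np.hypot(*d.T)
    ok=r<.1; ang=np.degrees(np.arctan2(d[ok,1],d[ok,0]))
    print(w);print('line ang %.2f (peak %.0f, med %.0f, n %d)'%(A[sel].mean(),p[k],np.median(p),sel.sum()),'mark ang %.2f r %.3f-%.3f n %d'%(ang.mean(),r[ok].min(),r[ok].max(),ok.sum()),'tip ang %.2f'%np.degrees(np.arctan2(*d[(r<.074)].mean(0)[::-1])))
E
python3 -c "
from meas import *
go('pics/w10.png')"
```

```text
t 11.68 z 0.1980 yaw 61.3 tool-frame pos rel axis [ 43.9 -17.1] r 0.0471 ang 82.6 F(tool) [ 0.6  0.7 -0.4]
line ang 55.80 (peak 68, med 21, n 17) mark ang 18.21 r 0.066-0.089 n 551 tip ang 18.39
```

Call:
arm_command --rows "1 1.8 5.3 0 0 0 7;1 1.8 5.3 0 0 0 7;1 1.8 5.3 0 0 0 7;1 1.8 5.3 0 0 0 7;1 0 0 0 0 0 0"

```text
time_s: 12.15
position: [0.6029, 0.1197, 0.1978]
tool_rot: [[0.839, 0.544, 0.002], [0.544, -0.839, 0.001], [0.002, 0.0, -1.0]]
ft_force: [-0.2, 2.5, 0.4]
grip_width: 0.0003
```

```bash
python3 -c "
from meas import *
go('pics/w11.png')"
```

```text
t 12.15 z 0.1978 yaw 33.0 tool-frame pos rel axis [ 43.6 -17.8] r 0.0471 ang 55.1 F(tool) [ 1.2 -2.2 -0.4]
line ang 28.50 (peak 58, med 19, n 17) mark ang 17.45 r 0.067-0.090 n 602 tip ang 17.64
```

Call:
arm_command --rows "1 1 3 0 0 0 4;1 1 3 0 0 0 4;1 0 0 0 0 0 0"

```text
time_s: 12.45
position: [0.6072, 0.1156, 0.1976]
tool_rot: [[0.905, 0.426, 0.001], [0.426, -0.905, 0.001], [0.001, -0.0, -1.0]]
ft_force: [-0.3, 3.0, 0.5]
grip_width: 0.0004
```

```bash
python3 -c "
from meas import *
go('pics/w12.png')
im=cv2.imread('pics/w12.png');h=cv2.cvtColor(im,cv2.COLOR_BGR2HSV).astype(int)
m=eyes.camera_model('wrist')
red=((h[...,0]<8)|(h[...,0]>172))&(h[...,1]>130)&(h[...,2]>80);print(blobs(red)[:2])
# projected points: mark line along its angle, where pointer would be
cv2.imwrite('pics/w12c.png',cv2.resize(im[160:310,190:390],None,fx=4,fy=4,interpolation=cv2.INTER_CUBIC))"
```

```text
t 12.45 z 0.1976 yaw 25.2 tool-frame pos rel axis [ 43. -18.] r 0.0466 ang 48.0 F(tool) [ 1.  -2.8 -0.4]
line ang 21.20 (peak 62, med 19, n 17) mark ang 17.16 r 0.067-0.090 n 616 tip ang 17.29
[(616, [372.3, 184.1])]
```

View pics/w12c.png

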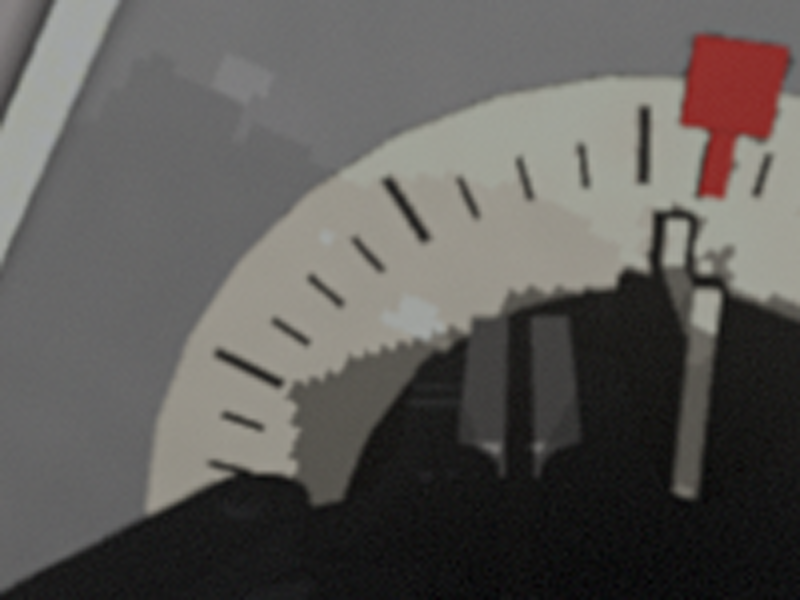

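The pointer tip at (677,213) is still short of the mark's inner tip at (711,197), by roughly half a division. I'll compute the angles.

```bash
python3 -c "
from meas import *
C[:]=[.577,.0805]
f=lambda x,y,z:ptr(190+(x-1.5)/4,160+(y-1.5)/4,z)
print('tip',f(677,213,.171),'mark tip',f(711,197,.169),'mark root',f(726,130,.169),'major',f(644,112,.167),f(644,180,.167),'minor',f(763,175,.167),f(585,165,.167))
"
```

```text
tip (np.float64(0.0639), np.float64(21.65)) mark tip (np.float64(0.0662), np.float64(17.27)) mark root (np.float64(0.0764), np.float64(17.09)) major (np.float64(0.0778), np.float64(25.85)) (np.float64(0.0675), np.float64(25.65)) minor (np.float64(0.0704), np.float64(11.22)) (np.float64(0.0704), np.float64(32.77))
```

Call:
arm_command --rows "1 0.5 1.5 0 0 0 2;1 0.5 1.5 0 0 0 2;1 0 0 0 0 0 0;1 0 0 0 0 0 0"

```text
time_s: 12.83
position: [0.6091, 0.1133, 0.1976]
tool_rot: [[0.932, 0.362, 0.001], [0.362, -0.932, 0.0], [0.001, 0.0, -1.0]]
ft_force: [0.9, 4.1, 0.2]
grip_width: 0.0
```

```bash
python3 -c "
from meas import *
go('pics/w13.png')"
```

```text
t 12.83 z 0.1976 yaw 21.3 tool-frame pos rel axis [ 42.6 -18.1] r 0.0463 ang 44.3 F(tool) [ 2.4 -3.5 -0.2]
line ang 17.43 (peak 65, med 19, n 18) mark ang 17.03 r 0.067-0.090 n 620 tip ang 17.08
```

Call:
arm_command --rows "1 0 0.5 0 0 0 0;1 0 0 0 0 0 0"

```text
time_s: 13.05
position: [0.6094, 0.1127, 0.1975]
tool_rot: [[0.933, 0.359, 0.0], [0.359, -0.933, 0.0], [0.0, 0.0, -1.0]]
ft_force: [0.8, 4.9, 1.9]
grip_width: 0.0
```

```bash
python3 -c "
from meas import *
go('pics/w14.png')"
```

```text
t 13.05 z 0.1975 yaw 21.1 tool-frame pos rel axis [ 42.5 -17.6] r 0.0460 ang 43.5 F(tool) [ 2.5 -4.3 -1.9]
line ang 16.23 (peak 63, med 19, n 18) mark ang 17.00 r 0.067-0.090 n 617 tip ang 17.14
```

Call:
arm_command --rows "1 0 -5 0 0 0 0;1 0 -9 0 0 0 0;1 0 0 -20 0 0 0;1 0 0 -40 0 0 0;1 0 0 0 0 0 0"

```text
time_s: 13.52
position: [0.6057, 0.1261, 0.2641]
tool_rot: [[0.934, 0.358, 0.01], [0.358, -0.934, -0.001], [0.009, 0.004, -1.0]]
ft_force: [0.7, -0.1, 1.4]
grip_width: -0.0
```

```bash
python3 - <<'E'
from meas import *
go('pics/w15.png')
m=eyes.camera_model('wrist');im=cv2.imread('pics/w15.png')
T=topdown(m,im,C,.1,.170,400); S=cv2.imread('pics/w15.png')
cv2.imwrite('pics/w15v.png',np.hstack([cv2.resize(im[120:320,190:440],None,fx=2,fy=2),T[:, 100:]])[:,:800])
E
```

```text
t 13.52 z 0.2641 yaw 21.0 tool-frame pos rel axis [ 43.8 -31.4] r 0.0540 ang 56.6 F(tool) [ 0.6  0.3 -1.4]
line ang 16.25 (peak 102, med 27, n 19) mark ang 17.07 r 0.067-0.089 n 298 tip ang 17.20
```

The line reads the same after the retreat (16.25°, against 17.1° for the mark), and the tool is clear. Handing in.

```bash
python3 -c "
from rig import env,readout
s=readout.observe();print(s['time_s'],s['ft_force'])
print(env.close_job())"
```

```text
13.5667 [-0.12480326  0.23300515 -0.22819946]
the job is handed in; nothing more can be done
None
```

The job is done and handed in at about 13.6 s, with the tool lifted clear of everything.

- **Zero:** I pushed the dial anticlockwise with the shut fingertips on one side of the bar. The index stood on the first scale line and the force rose to about 23 N with no more motion, so it was on the stop.
- **Switch:** I pressed the green rocker with at least 10 N, before turning the dial up. Before and after pictures show its tilt reversed, so it is on.
- **Dial to the mark:** I pushed the other side of the same end clockwise. After backing off, the white line read 16.2° and the red mark 17.1°. That is about 0.8° (roughly 0.9 mm) past the mark, well inside one 7.5° division. The line did not move when the fingers left.

**What disagreed or was not checked:**
- **Bias in the reading:** An earlier comparison showed the line on the bar reading about 0.4° lower than the pointer at its foot. The true overshoot may be nearer 0.4°.
- **Mark angle:** It came out between 15° and 18° from different views, because of calibration and dial-axis error. I therefore relied on the line-to-mark difference within one picture.
- **Last picture:** It was only measured, not viewed, because I had reached the viewing limit.
- **Mantle, bottle, beaker and wrench:** I did not re-measure them. The tool was never near them, and no unexpected force was seen.

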